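Put the spring collets into the seats of their size

TASK

Put the four slotted spring collets away, each standing upright on the floor of a round seat of its own size: the largest collet in the widest seat, the smallest in the narrowest, and the two middle ones in the two middle seats, one in each, either way round. Leave the stop pin and the screw jack standing where they are.

Things in the scene. Friction and masses are not known exactly. Their poses are not given: they have to be found in the camera images.
- collet_large: a light grey steel spring collet with dark slots down its sides, narrow foot down, wide flange near the top: the largest. 41 mm across the flange, 46 mm tall, foot 30 mm across, from which it widens evenly up to the flange; the flange, where to grip it, lies 34 to 41 mm above its underside. Origin: centre of its underside; z up along its axis. About 150 g. At the start it stands upright on the plate in the front row.
- collet_mid_a: a light grey steel spring collet with dark slots down its sides, narrow foot down, wide flange near the top: one of the two middle-sized, alike. 31 mm across the flange, 34 mm tall, foot 22 mm across, from which it widens evenly up to the flange; the flange, where to grip it, lies 29 to 32 mm above its underside. Origin: centre of its underside; z up along its axis. About 60 g. At the start it stands upright on the plate in the front row.
- collet_mid_b: a light grey steel spring collet with dark slots down its sides, narrow foot down, wide flange near the top: one of the two middle-sized, alike. 31 mm across the flange, 34 mm tall, foot 22 mm across, from which it widens evenly up to the flange; the flange, where to grip it, lies 29 to 32 mm above its underside. Origin: centre of its underside; z up along its axis. About 60 g. At the start it stands upright on the plate in the front row.
- collet_small: a light grey steel spring collet with dark slots down its sides, narrow foot down, wide flange near the top: the smallest. 23 mm across the flange, 28 mm tall, foot 17 mm across, from which it widens evenly up to the flange; the flange, where to grip it, lies 24 to 26 mm above its underside. Origin: centre of its underside; z up along its axis. About 60 g. At the start it stands upright on the plate in the front row.
- seat_large: a fixed, low, round, grey metal dish with a dark floor, the widest of the four seats: 72 mm outside, pocket 62 mm across, floor 4 mm above the plate, rim 10 mm above the plate. Origin: centre of its underside, on the plate; z up.
- seat_mid_a: a fixed, low, round, grey metal dish with a dark floor, the middle size (two alike): 60 mm outside, pocket 50 mm across, floor 4 mm above the plate, rim 10 mm above the plate. Origin: centre of its underside, on the plate; z up.
- seat_mid_b: a fixed, low, round, grey metal dish with a dark floor, the middle size (two alike): 60 mm outside, pocket 50 mm across, floor 4 mm above the plate, rim 10 mm above the plate. Origin: centre of its underside, on the plate; z up.
- seat_small: a fixed, low, round, grey metal dish with a dark floor, the narrowest of the four seats: 49 mm outside, pocket 39 mm across, floor 4 mm above the plate, rim 10 mm above the plate. Origin: centre of its underside, on the plate; z up.
- stop_pin: bystander, not a collet: a plain steel stop pin standing among the collets, a 22 mm round foot with a thinner shank above, 41 mm tall, no slots. Origin: centre of its underside; z up along its axis.
- screw_jack: bystander, not a collet: a small screw jack standing among the collets, a dark hexagon foot 34 x 29 mm, a thin neck and a round 22 mm cap, 48 mm tall. Origin: centre of its underside; z up along its axis.

How it is judged:
At the end, for the whole second after the job is handed in: Every collet stands upright (within 0.1 rad) on the floor of its seat (underside 1 to 6.5 mm above the seat's underside; centre within 15 mm of the seat's centre, 18 mm for the largest), largest in widest, smallest in narrowest, the two middle ones one in each middle seat; all released and at rest (horizontal distance between collet_large and seat_large below 0.018 m and z of collet_large in the frame of seat_large between 0.001 and 0.0065 m and angle between each of collet_large, collet_small's own z axis and vertical below 0.1 rad and horizontal distance between collet_small and seat_small below 0.015 m and z of collet_small in the frame of seat_small between 0.001 and 0.0065 m and (((horizontal distance between collet_mid_a and seat_mid_a below 0.015 m and z of collet_mid_a in the frame of seat_mid_a between 0.001 and 0.0065 m and angle between collet_mid_a's own z axis and vertical below 0.1 rad) and (horizontal distance between collet_mid_b and seat_mid_b below 0.015 m and z of collet_mid_b in the frame of seat_mid_b between 0.001 and 0.0065 m and angle between collet_mid_b's own z axis and vertical below 0.1 rad)) or ((horizontal distance between collet_mid_a and seat_mid_b below 0.015 m and z of collet_mid_a in the frame of seat_mid_b between 0.001 and 0.0065 m and angle between collet_mid_a's own z axis and vertical below 0.1 rad) and (horizontal distance between collet_mid_b and seat_mid_a below 0.015 m and z of collet_mid_b in the frame of seat_mid_a between 0.001 and 0.0065 m and angle between collet_mid_b's own z axis and vertical below 0.1 rad))) and linear speed of each of collet_large, collet_mid_a, collet_mid_b, collet_small below 0.01 m/s and contact force between each of collet_large, collet_mid_a, collet_mid_b, collet_small and the fingers below 0.1 N); the robot touches nothing.
It fails at once if the stop pin or the screw jack is shifted by more than 15 mm or tipped (distance of any of stop_pin, screw_jack from where it was at the start of the episode above 0.015 m or angle between any of stop_pin, screw_jack's own z axis and vertical above 0.3 rad).
It also fails if it takes over 88 s, if anything falls off the work surface, if the arm or the gripper's body presses on something with over 40 N, if the wrist force passes 120 N, or if a joint passes its speed limit or range.

ROBOT

A 7-joint arm with a two-finger parallel gripper is mounted at the origin on a cart in front of the work surface, level with it; the furniture and walls round the work are solid. World frame = base frame: x ahead of the robot, y to its left, z up, the work surface at z = 0. Lengths are in m, angles in rad, forces in N, time in s.
With the tool pointing down it reaches from about 0.4 to 0.85 m from the base axis. Payload 4.5 kg.
Tool frame: the origin (TCP) lies on the centre line of the jaws, within the pads' length; the fingertips stand r.tip_extent ahead of it and the grasp point (between the pads) is the TCP (r.tip_extent is the distance from the TCP to the fingertips, in m); z points along the fingers, y is the line along which they close (so a half turn about z gives the same grasp; the last joint's range is limited). The gripper opens to 88 mm and grips with 3 to 60 N. Pads are 18 mm wide; open, the fingers measure 123 mm over their backs; the gripper's body (75 mm by 187 mm) begins 45 mm behind the grasp point.
Start: joints at [-1.161, 0.689, -0.195, 1.565, 0.157, 0.902, -0.215], TCP at [0.229, 0.581, 0.258] pointing down, gripper open.
Joint ranges: [-3.01, 3.01], [-0.46, 2.08], [-1.47, 1.51], [0.13, 2.56], [-1, 4.14], [0.04, 2.09], [-2.66, 2.66]. Speed limits (rad/s): [2.57, 2.57, 3.14, 3.14, 3.14, 3.14, 3.14].

INTERFACE

Orientations are given as a unit quaternion [x, y, z, w].
In Python, from plant import sensors, vision, finish_job, r gives the robot as it stands. The module is installed in compiled form; this text tells all that it offers.
- The arm moves only by the tool step_arm, never from a script. Its argument "steps" is a list of rows, each a list of 2 entries, a list of its own where there are three numbers: the shift along the tool's x, y, z in cm, then the turn, a rotation vector about the tool's x, y, z in degrees. A call has 1 to 12 rows; each row shifts and turns the commanded pose from where the row before left it, along the tool's axes as they then stand; what a row does not reach is not made up. A row lasts 1/8 s, in which the tool goes at most 62.5 mm and 10.7 degrees, less where a joint would pass 70% of its speed; a pose out of reach is approached as far as the arm can. A call with a gripper value outside its range is refused whole. "claw" is the opening, from -1 (shut) to 1 (fully open), set as the call begins (left out, the last holds). The fingers move at their own pace and stop on an object; "grip_force" is the grip in N (left out, the last holds). Time passes only in rows, so rows that do not move let the fingers close. It gives the time, the measured TCP pose, the force, the opening and the grip force at its end, in the units of the state.
- sensors.get_state(): the state, without advancing time (a new reading comes with each control period).
- vision.snapshot(name): name is "scene" or "top" or "wrist"; returns a dict with "img" (384x512x3 uint8, red, green, blue), "fx", "fy", "cx", "cy" (pixels), "position" and "rotation" of the camera in the world. Camera axes: x right, y down, z forward; pixel columns grow to the right and rows downward; lengths in m; the calibration is good to about 2 mm. The wrist camera is an equidistant fisheye: a pixel r from the principal point sees the ray r / f radians off the axis. A picture is of the moment at which its call begins. There is no depth.
- finish_job(): hands the job in; it is judged then, once.
The state is a dict: "clock": time; "q": joint angles; "qd": joint speeds; "joint_torque": joint torques, N m; "tool_pos": TCP position; "eef_rot": TCP orientation; "contact_force": force on the tool from outside, world axes, zero at the start; "moment": the same for the moment, N m; "opening": opening from 0.0 (shut) to 1.0 (fully open); "finger_force": force on a finger pad.
Only numpy, scipy, OpenCV 4.12 (cv2) and the standard library are available. Lean on these libraries where they do the work, as an engineer would, in place of code of your own. Each camera call takes 0.05 s, during which the arm holds its last target. There are 200 camera calls.

## Working session

There is one attempt and no reset: what is moved stays moved. The work goes in short steps, Python scripts to look and compute and a tool call to move; the robot and the scene stay as the last step left them, time stands still between calls to the robot, and variables do not carry over. Pictures are saved under pics/ and viewed, at most 14 in all, crops included, and the job is handed in when it is done.

Besides the shell and the picture viewer there is one more tool, called after "Call:" as name(argument=value, ...), one argument or row to a line, values as JSON. step_arm: Moves the arm, as the interface text tells. Its arguments: {"type":"object","properties":{"steps":{"type":"array"},"claw":{"type":"number"},"grip_force":{"type":"number"}},"required":["steps"]}

```bash
mkdir -p pics; python3 - <<'E'
from plant import sensors, vision, r
import cv2
s=sensors.get_state(); print({k:s[k] for k in("clock","tool_pos","eef_rot","opening")}, r.tip_extent)
for n in("top","scene"):
    d=vision.snapshot(n); cv2.imwrite(f"pics/{n}0.png",d["img"][:,:,::-1]); print(n,d["fx"],d["fy"],d["cx"],d["cy"],d["position"],d["rotation"])
E
```

```text
{'clock': 0.0, 'tool_pos': array([0.22920512, 0.58078752, 0.25689028]), 'eef_rot': array([ 1.86750692e-01,  9.82406882e-01, -9.40894243e-04, -1.10211894e-04]), 'opening': 1.0000283284667584} 0.019
top 432.3722536038297 432.3722536038297 254.52845026165855 192.83611408074842 [ 0.40140774 -0.00975846  1.04953581] [ 0.71246489 -0.69982518  0.02529666 -0.04470553]
scene 437.57026376763434 437.57026376763434 258.4816241390021 192.5660615240353 [-0.13718047 -0.77659653  0.50225763] [ 0.79528966 -0.2803914   0.18279352 -0.50545183]
```

View pics/top0.png

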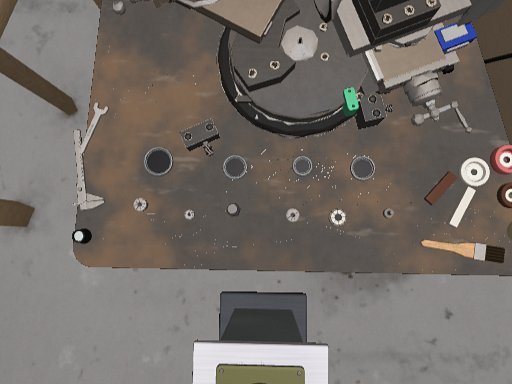

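View pics/scene0.png

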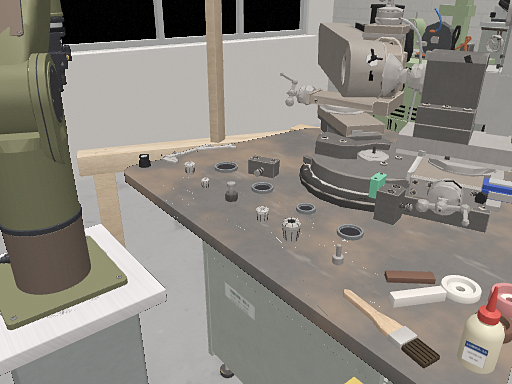

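The top view shows the seats at about (158,161) large, (234,167) mid, (302,165) small and (362,167) mid. The collets are at (140,204) mid, (189,214) small, (293,215) mid and (338,216) large. The jack is at (232,210) and the pin at (389,213), and the scene view agrees.

```bash
cat > h.py <<'E'
import numpy as np, cv2
from scipy.spatial.transform import Rotation as R
def ray(d,u,v):
    c=np.array([(u-d["cx"])/d["fx"],(v-d["cy"])/d["fy"],1.]); return rot(d)@c
def rot(d):
    q=np.asarray(d["rotation"]); return q if q.shape==(3,3) else R.from_quat(q).as_matrix()
def onplane(d,u,v,z):
    a=ray(d,u,v); p=np.asarray(d["position"]); return p+a*(z-p[2])/a[2]
def proj(d,P):
    c=rot(d).T@(np.asarray(P)-d["position"]); return np.array([d["fx"]*c[0]/c[2]+d["cx"],d["fy"]*c[1]/c[2]+d["cy"]])
E
python3 - <<'E'
from h import *; from plant import vision
d=vision.snapshot("top"); g=cv2.cvtColor(d["img"],cv2.COLOR_RGB2GRAY)
hsv=cv2.cvtColor(d["img"],cv2.COLOR_RGB2HSV)
def blob(u,v,w,m):
    sub=m[v-w:v+w+1,u-w:u+w+1].astype(np.uint8)
    cs,_=cv2.findContours(sub,cv2.RETR_EXTERNAL,cv2.CHAIN_APPROX_NONE)
    c=max(cs,key=cv2.contourArea); (x,y),rr=cv2.minEnclosingCircle(c); return x+u-w,y+v-w,rr
light=((g>105)&(hsv[...,1]<60))
for n,u,v,z in [("midL",140,204,.032),("small",189,214,.026),("jack",232,210,.048),("midR",293,215,.032),("large",338,216,.041),("pin",389,213,.041)]:
    x,y,rr=blob(u,v,11,light if n not in("jack","pin") else ((g>85)&(hsv[...,1]<60)));P=onplane(d,x,y,z); print(n,x,y,rr,"diam",2*rr*(d["position"][2]-z)/d["fx"],P.round(4))
for n,u,v,z in [("SL",158,161,.01),("SM1",234,167,.01),("SS",302,165,.01),("SM2",362,167,.01)]:
    x,y,rr=blob(u,v,18,(g>85)&(hsv[...,1]<40)); print(n,x,y,rr,"diam",2*rr*(d["position"][2]-z)/d["fx"],onplane(d,x,y,z).round(4))
im=d["img"][120:240,110:410,::-1]; im=cv2.resize(im[:, :],None,fx=2.66,fy=2.66,interpolation=cv2.INTER_CUBIC); cv2.imwrite("pics/crop.png",im)
E
```

```text
midL 139.3314609527588 203.84831428527832 6.730731964111328 diam 0.031679927385818006 [0.4715 0.2925 0.032 ]
small 188.96666622161865 214.05000019073486 5.056806564331055 diam 0.02394151131635236 [0.4496 0.1743 0.026 ]
jack 231.6081085205078 208.1216220855713 13.990666389465332 diam 0.06481522934776296 [0.4641 0.0713 0.048 ]
midR 292.5084743499756 214.5847454071045 7.0464701652526855 diam 0.03316603073065795 [ 0.4524 -0.071   0.032 ]
large 337.4516124725342 217.08064556121826 8.936297416687012 diam 0.04168896535633744 [ 0.4481 -0.1746  0.041 ]
pin 388.62068939208984 212.53448295593262 5.059938907623291 diam 0.02360525931368287 [ 0.4607 -0.2925  0.041 ]
SL 156.5 160.5 15.508162498474121 diam 0.07457134506332663 [0.5801 0.2616 0.01  ]
SM1 238.15277862548828 167.0 22.71013069152832 diam 0.10920216965729063 [0.567  0.0609 0.01  ]
SS 307.5 164.5 20.11228370666504 diam 0.09671036452247704 [ 0.5756 -0.1073  0.01  ]
SM2 361.70588302612305 166.70588302612305 13.490708351135254 diam 0.06487037182517229 [ 0.5722 -0.2379  0.01  ]
```

View pics/crop.png

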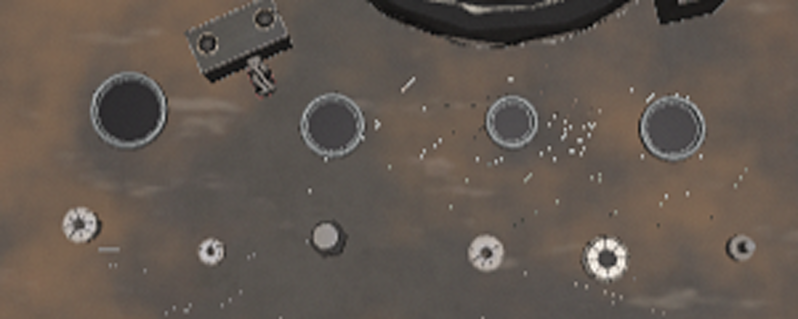

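Call:
step_arm(
  steps=[
    [[0, 0, 0], [0, 0, -7.2]],
    [[0, 0, 0], [0, 0, -7.2]],
    [[0, 0, 0], [0, 0, -7.1]],
    [[-3, -3.6, 0], [0, 0, 0]],
    [[-3, -3.6, 0], [0, 0, 0]],
    [[-3, -3.6, 0], [0, 0, 0]],
    [[-3, -3.6, 0], [0, 0, 0]],
    [[-3, -3.6, 1], [0, 0, 0]],
    [[-3, -3.6, 2], [0, 0, 0]],
    [[-3, -3.6, 3], [0, 0, 0]],
    [[-3.2, -3.6, 3], [0, 0, 0]],
  ],
  claw=1,
  grip_force=15,
)

```text
clock: 1.52
tool_pos: [0.472, 0.2922, 0.1669]
eef_rot: [0.0, 1.0, 0.0, 0.0]
contact_force: [1.6, 0.5, 0.4]
opening: 1.005
finger_force: 0.0
```

```bash
python3 - <<'E'
from h import *; from plant import vision,sensors
d=vision.snapshot("top")
for n,u,v in [("SL",158.2,161.1),("SM1",235,166.7),("SS",302.2,165.2),("SM2",362.3,167.8)]: print(n,onplane(d,u,v,.01).round(4))
w=vision.snapshot("wrist"); cv2.imwrite("pics/w0.png",w["img"][:,:,::-1]); print({k:w[k] for k in w if k!="img"}); s=sensors.get_state(); print(s["tool_pos"],s["eef_rot"])
E
```

```text
SL [0.5787 0.2573 0.01  ]
SM1 [0.5676 0.0686 0.01  ]
SS [ 0.5737 -0.0945  0.01  ]
SM2 [ 0.5695 -0.2393  0.01  ]
{'fx': 297.3186396354542, 'fy': 297.3186396354542, 'cx': 251.0927755607192, 'cy': 194.60375503770283, 'position': array([0.39528609, 0.28438857, 0.29000314]), 'rotation': array([0.70113848, 0.69539553, 0.10717357, 0.11551502])}
[0.47395803 0.28538025 0.16438967] [ 0.00518522  0.99997677 -0.0042396  -0.00126368]
```

View pics/w0.png

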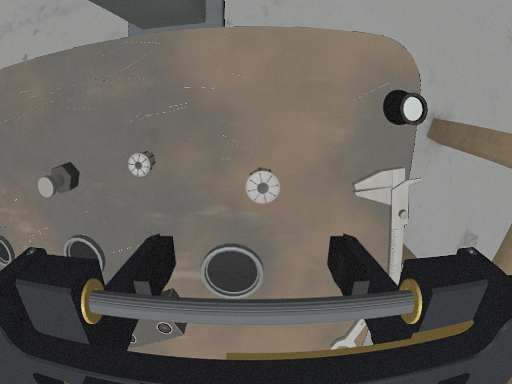

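The wrist view shows mid collet L at (263,187), the small collet at (138,164), the jack at left and the large seat at (232,270).

```bash
cat >> h.py <<'E'
def fish(d,u,v,z):
    x,y=u-d["cx"],v-d["cy"]; rr=np.hypot(x,y)+1e-9; t=rr/d["fx"]
    a=rot(d)@np.array([np.sin(t)*x/rr,np.sin(t)*y/rr,np.cos(t)]); p=np.asarray(d["position"]); return p+a*(z-p[2])/a[2]
E
python3 - <<'E'
from h import *; from plant import vision,sensors
for i in range(2):
    s=sensors.get_state(); print(s["clock"],s["tool_pos"],s["eef_rot"],abs(s["qd"]).max()); w=vision.snapshot("wrist"); print(w["position"],w["rotation"])
im=w["img"]; print("mid",fish(w,263,187,.032),"small",fish(w,138,164,.028),"SL",fish(w,232,270,.01))
E
```

```text
1.625 [0.47395803 0.28538025 0.16438967] [ 0.00518522  0.99997677 -0.0042396  -0.00126368] 0.09189501632174946
[0.39352767 0.28666121 0.29146768] [0.70135835 0.69532425 0.10719768 0.11458317]
1.675 [0.47239969 0.28930275 0.16585905] [ 0.00332787  0.99999175 -0.00206672 -0.00107108] 0.07400480202438783
[0.39191275 0.28974196 0.29290504] [0.70029307 0.6963714  0.10906332 0.11296762]
mid [0.46974011 0.29895898 0.032     ] small [0.44699069 0.17996023 0.028     ] SL [0.57286493 0.26592288 0.01      ]
```

Call:
step_arm(
  steps=[
    [[0, 0, 0], [0, 0, 0]],
    [[0, 0, 0], [0, 0, 0]],
    [[0, 0, 0], [0, 0, 0]],
  ],
)

```text
clock: 2.1
tool_pos: [0.4709, 0.2943, 0.1683]
eef_rot: [-0.001, 1.0, 0.0, 0.0]
contact_force: [0.5, -0.1, 0.4]
opening: 0.998
finger_force: 0.0
```

```bash
cat > wm.py <<'E'
import sys
from h import *; from plant import vision,sensors
s=sensors.get_state(); print(s["clock"],s["tool_pos"].round(4),abs(s["qd"]).max().round(3)); w=vision.snapshot("wrist")
g=cv2.cvtColor(w["img"],cv2.COLOR_RGB2GRAY); hs=cv2.cvtColor(w["img"],cv2.COLOR_RGB2HSV)
m=((g>110)&(hs[...,1]<50)).astype(np.uint8)
m=cv2.morphologyEx(m,cv2.MORPH_CLOSE,np.ones((3,3)))
for c in cv2.findContours(m,cv2.RETR_EXTERNAL,cv2.CHAIN_APPROX_NONE)[0]:
    (x,y),rr=cv2.minEnclosingCircle(c)
    if 5<rr<60 and cv2.contourArea(c)>.5*np.pi*rr*rr and y<300: print(round(x),round(y),round(rr,1),[fish(w,x,y,z).round(4)[:2].tolist() for z in (.010,.027,.033,.044)])
if len(sys.argv)>1: cv2.imwrite("pics/"+sys.argv[1],w["img"][:,:,::-1])
E
python3 wm.py
```

```text
2.1 [0.4709 0.2943 0.1683] 0.004
250 191 18.1 [[0.4802, 0.2922], [0.4749, 0.2923], [0.473, 0.2923], [0.4695, 0.2924]]
129 167 11.8 [[0.4542, 0.1669], [0.4504, 0.1745], [0.449, 0.1771], [0.4465, 0.182]]
```

Call:
step_arm(
  steps=[
    [[-0.1, -0.2, 3], [0, 0, 0]],
    [[0, 0, 3], [0, 0, 0]],
    [[0, 0, 3], [0, 0, 0]],
    [[0, 0, 2], [0, 0, 0]],
    [[0, 0, 1.2], [0, 0, 0]],
    [[0, 0, 0.8], [0, 0, 0]],
    [[0, 0, 0.4], [0, 0, 0]],
    [[0, 0, 0], [0, 0, 0]],
    [[0, 0, 0], [0, 0, 0]],
    [[0, 0, 0], [0, 0, 0]],
  ],
)

```text
clock: 3.4
tool_pos: [0.4724, 0.2914, 0.0341]
eef_rot: [0.0, 1.0, 0.0, 0.0]
contact_force: [-0.3, 0.7, 0.4]
opening: 0.999
finger_force: 0.0
```

Call:
step_arm(
  steps=[
    [[0, 0, 0], [0, 0, 0]],
    [[0, 0, 0], [0, 0, 0]],
    [[0, 0, 0], [0, 0, 0]],
    [[0, 0, 0], [0, 0, 0]],
    [[0, 0, 0], [0, 0, 0]],
    [[0, 0, 0], [0, 0, 0]],
  ],
  claw=-1,
)

```text
clock: 4.15
tool_pos: [0.4722, 0.2914, 0.0337]
eef_rot: [0.0, 1.0, 0.0, 0.0]
contact_force: [-0.1, -0.0, 0.3]
opening: 0.349
finger_force: 1.4
```

Call:
step_arm(
  steps=[
    [[0, 0, 0], [0, 0, 0]],
    [[0, 0, 0], [0, 0, 0]],
    [[0, 0, -0.5], [0, 0, 0]],
    [[0, 0, -1.5], [0, 0, 0]],
    [[0, 0, -3], [0, 0, 0]],
    [[0, 0, -3], [0, 0, 0]],
    [[0, 0, -1.5], [0, 0, 0]],
    [[0, 0, -0.5], [0, 0, 0]],
    [[0, 0, 0], [0, 0, 0]],
  ],
)

```text
clock: 5.28
tool_pos: [0.472, 0.2911, 0.1335]
eef_rot: [0.0, 1.0, -0.0, -0.0]
contact_force: [-1.2, -0.5, -0.7]
opening: 0.332
finger_force: 15.0
```

Call:
step_arm(
  steps=[
    [[-0.5, -1.3, 0], [0, 0, 0]],
    [[-1, -2.5, 0], [0, 0, 0]],
    [[-1.5, -3.5, 0], [0, 0, 0]],
    [[-1.5, -3.5, 0], [0, 0, 0]],
    [[-1.5, -3.5, 0], [0, 0, 0]],
    [[-1.5, -3.5, 0], [0, 0, 0]],
    [[-1, -2.5, 0], [0, 0, 0]],
    [[-0.7, -1.2, 0], [0, 0, 0]],
    [[-0.3, -0.7, 0], [0, 0, 0]],
    [[0, 0, 0], [0, 0, 0]],
    [[0, 0, 0], [0, 0, 0]],
    [[0, 0, 0], [0, 0, 0]],
  ],
)

```text
clock: 6.78
tool_pos: [0.5668, 0.0704, 0.1338]
eef_rot: [-0.001, 1.0, 0.0, -0.0]
contact_force: [-0.6, 0.2, -1.0]
opening: 0.333
finger_force: 15.0
```

```bash
python3 wm.py w1.png
```

```text
6.775 [0.5668 0.0704 0.1338] 0.004
```

View pics/w1.png

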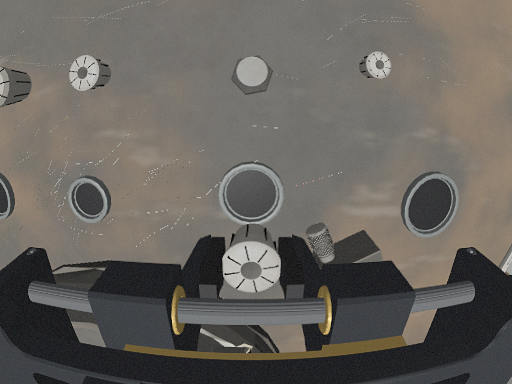

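The collet is held upright at (251,265). The seat it goes to is at (251,192), the small seat at (90,199) and the large seat at (430,203).

```bash
python3 - <<'E'
from h import *; from plant import vision
w=vision.snapshot("wrist")
for n,u,v,z in [("SM1",251.5,193,.01),("SS",90,199,.01),("SL",430.5,203.5,.01),("midR",83,73,.034),("jack",252,71,.048),("small",379,65,.028),("held",251,265,.134)]: print(n,fish(w,u,v,z).round(4))
E
```

```text
SM1 [0.567  0.0698 0.01  ]
SS [ 0.5732 -0.0902  0.01  ]
SL [0.5779 0.2534 0.01  ]
midR [ 0.4545 -0.0702  0.034 ]
jack [0.4651 0.07   0.048 ]
small [0.4517 0.1731 0.028 ]
held [0.5645 0.0694 0.134 ]
```

Call:
step_arm(
  steps=[
    [[0, 0, 1.5], [0, 0, 0]],
    [[0, 0, 2.5], [0, 0, 0]],
    [[0, 0, 2.5], [0, 0, 0]],
    [[0, 0, 1.5], [0, 0, 0]],
    [[0, 0, 0.8], [0, 0, 0]],
    [[0, 0, 0.4], [0, 0, 0]],
    [[0, 0, 0.3], [0, 0, 0]],
    [[0, 0, 0.1], [0, 0, 0]],
    [[0, 0, 0], [0, 0, 0]],
    [[0, 0, 0], [0, 0, 0]],
  ],
)

```text
clock: 8.12
tool_pos: [0.5673, 0.0692, 0.038]
eef_rot: [0.0, 1.0, 0.0, 0.0]
contact_force: [-1.0, -0.0, -1.0]
opening: 0.332
finger_force: 15.0
```

Call:
step_arm(
  steps=[
    [[0, 0, 0], [0, 0, 0]],
    [[0, 0, 0], [0, 0, 0]],
    [[0, 0, 0], [0, 0, 0]],
    [[0, 0, 0], [0, 0, 0]],
    [[0, 0, 0], [0, 0, 0]],
    [[0, 0, -0.5], [0, 0, 0]],
    [[0, 0, -2], [0, 0, 0]],
    [[0, 0, -3], [0, 0, 0]],
    [[0, 0, -3], [0, 0, 0]],
    [[0, 0, -1.5], [0, 0, 0]],
  ],
  claw=0.6,
)

```text
clock: 9.38
tool_pos: [0.5677, 0.0693, 0.1394]
eef_rot: [0.0, 1.0, 0.0, 0.001]
contact_force: [-0.2, -0.4, 0.3]
opening: 0.797
finger_force: 0.0
```

Call:
step_arm(
  steps=[
    [[1, 0.9, 0], [0, 0, 0]],
    [[2.3, 2, 0], [0, 0, 0]],
    [[2.7, 2.5, 0], [0, 0, 0]],
    [[2.7, 2.5, 0], [0, 0, 0]],
    [[1.8, 1.6, 0], [0, 0, 0]],
    [[0.8, 0.7, 0], [0, 0, 0]],
    [[0.3, 0.3, 0], [0, 0, 0]],
    [[0, 0, 0], [0, 0, 0]],
    [[0, 0, 0], [0, 0, 0]],
    [[0, 0, 0], [0, 0, 0]],
  ],
)

```text
clock: 10.62
tool_pos: [0.4517, 0.1737, 0.1377]
eef_rot: [0.001, 1.0, -0.0, 0.0]
contact_force: [0.1, 0.6, -0.8]
opening: 0.805
finger_force: 0.0
```

```bash
python3 wm.py w2.png
```

```text
10.625 [0.4517 0.1737 0.1377] 0.003
```

View pics/w2.png

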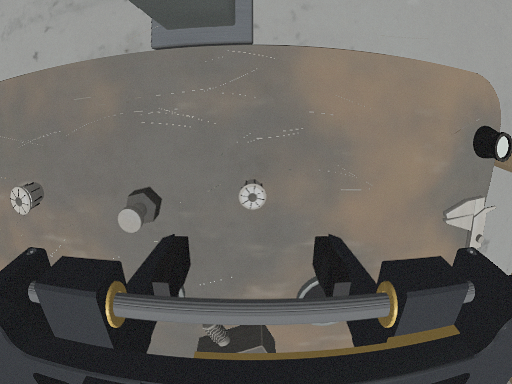

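The small collet is at (252,196), on the jaws' centre line, with the jack clear at (135,212). I'll go down now.

Call:
step_arm(
  steps=[
    [[0, 0, 1.5], [0, 0, 0]],
    [[0, 0, 2.7], [0, 0, 0]],
    [[0, 0, 2.7], [0, 0, 0]],
    [[0, 0, 1.9], [0, 0, 0]],
    [[0, 0, 1], [0, 0, 0]],
    [[0, 0, 0.6], [0, 0, 0]],
    [[0, 0, 0.3], [0, 0, 0]],
    [[0, 0, 0], [0, 0, 0]],
    [[0, 0, 0], [0, 0, 0]],
    [[0, 0, 0], [0, 0, 0]],
  ],
)

```text
clock: 11.92
tool_pos: [0.4514, 0.1743, 0.031]
eef_rot: [0.0, 1.0, 0.0, 0.0]
contact_force: [0.9, 0.4, -0.6]
opening: 0.8
finger_force: 0.0
```

Call:
step_arm(
  steps=[
    [[0, 0, 0], [0, 0, 0]],
    [[0, 0, 0], [0, 0, 0]],
    [[0, 0, 0], [0, 0, 0]],
    [[0, 0, 0], [0, 0, 0]],
    [[0, 0, 0], [0, 0, 0]],
    [[0, 0, 0], [0, 0, 0]],
    [[0, 0, 0], [0, 0, 0]],
    [[0, 0, 0], [0, 0, 0]],
  ],
  claw=-1,
)

```text
clock: 12.92
tool_pos: [0.4512, 0.1744, 0.0307]
eef_rot: [0.0, 1.0, 0.0, 0.0]
contact_force: [-0.7, 0.9, -0.7]
opening: 0.239
finger_force: 15.0
```

Call:
step_arm(
  steps=[
    [[0, 0, -0.5], [0, 0, 0]],
    [[0, 0, -1.5], [0, 0, 0]],
    [[0, 0, -3], [0, 0, 0]],
    [[0, 0, -3], [0, 0, 0]],
    [[0, 0, -1.5], [0, 0, 0]],
    [[0, 0, -0.5], [0, 0, 0]],
    [[0, 0, 0], [0, 0, 0]],
  ],
)

```text
clock: 13.8
tool_pos: [0.4511, 0.1741, 0.1307]
eef_rot: [0.0, 1.0, -0.0, 0.0]
contact_force: [-1.1, 0.2, -0.9]
opening: 0.24
finger_force: 15.0
```

Call:
step_arm(
  steps=[
    [[-0.6, -1.2, 0], [0, 0, 0]],
    [[-1.3, -2.8, 0], [0, 0, 0]],
    [[-1.8, -4, 0], [0, 0, 0]],
    [[-1.8, -4, 0], [0, 0, 0]],
    [[-1.8, -4, 0], [0, 0, 0]],
    [[-1.8, -4, 0], [0, 0, 0]],
    [[-1.5, -3.4, 0], [0, 0, 0]],
    [[-1, -2, 0], [0, 0, 0]],
    [[-0.6, -1.2, 0], [0, 0, 0]],
    [[0, 0, 0], [0, 0, 0]],
    [[0, 0, 0], [0, 0, 0]],
    [[0, 0, 0], [0, 0, 0]],
  ],
)

```text
clock: 15.3
tool_pos: [0.5727, -0.0904, 0.1307]
eef_rot: [-0.001, 1.0, 0.0, -0.0]
contact_force: [-0.4, -0.2, -1.0]
opening: 0.236
finger_force: 15.0
```

```bash
python3 wm.py w3.png
```

```text
15.3 [ 0.5727 -0.0904  0.1307] 0.005
```

View pics/w3.png

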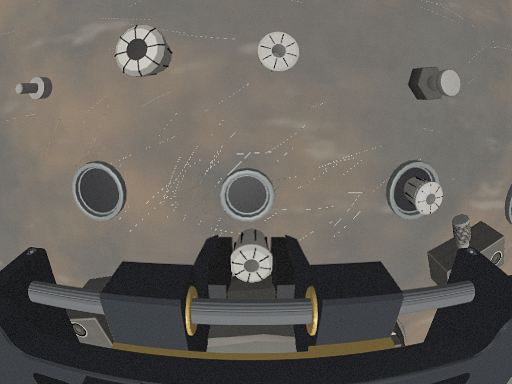

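The small seat is at (247,194). The mid collet already stands upright in its seat at (415,190), the other mid seat is at (100,191), and the large collet is at (137,49).

```bash
python3 - <<'E'
from h import *; from plant import vision
w=vision.snapshot("wrist")
for n,u,v,z in [("SS",247,194,.01),("SM2",99.5,190.5,.01),("midR",278.5,51,.034),("large",136,49,.046),("pin",20,88,.041)]: print(n,fish(w,u,v,z).round(4))
E
```

```text
SS [ 0.5728 -0.0949  0.01  ]
SM2 [ 0.5695 -0.2363  0.01  ]
midR [ 0.4543 -0.0713  0.034 ]
large [ 0.4499 -0.1754  0.046 ]
pin [ 0.4635 -0.2974  0.041 ]
```

Call:
step_arm(
  steps=[
    [[0, -0.3, 1.5], [0, 0, 0]],
    [[0, 0, 2.5], [0, 0, 0]],
    [[0, 0, 2.5], [0, 0, 0]],
    [[0, 0, 1.5], [0, 0, 0]],
    [[0, 0, 0.8], [0, 0, 0]],
    [[0, 0, 0.4], [0, 0, 0]],
    [[0, 0, 0.3], [0, 0, 0]],
    [[0, 0, 0.1], [0, 0, 0]],
    [[0, 0, 0], [0, 0, 0]],
    [[0, 0, 0], [0, 0, 0]],
  ],
)

```text
clock: 16.65
tool_pos: [0.5732, -0.0948, 0.035]
eef_rot: [0.0, 1.0, 0.0, 0.0]
contact_force: [-0.3, -0.2, -1.5]
opening: 0.242
finger_force: 15.0
```

Call:
step_arm(
  steps=[
    [[0, 0, 0], [0, 0, 0]],
    [[0, 0, 0], [0, 0, 0]],
    [[0, 0, 0], [0, 0, 0]],
    [[0, 0, 0], [0, 0, 0]],
    [[0, 0, 0], [0, 0, 0]],
    [[0, 0, -0.5], [0, 0, 0]],
    [[0, 0, -2], [0, 0, 0]],
    [[0, 0, -3], [0, 0, 0]],
    [[0, 0, -3], [0, 0, 0]],
    [[0, 0, -1.5], [0, 0, 0]],
  ],
  claw=0.6,
)

```text
clock: 17.9
tool_pos: [0.5737, -0.0948, 0.1364]
eef_rot: [0.0, 1.0, -0.0, 0.001]
contact_force: [0.4, -0.0, 0.1]
opening: 0.798
finger_force: 0.0
```

Call:
step_arm(
  steps=[
    [[1, 0.2, 0], [0, 0, 0]],
    [[2.5, 0.5, 0], [0, 0, 0]],
    [[3, 0.5, 0], [0, 0, 0]],
    [[2.6, 0.5, 0], [0, 0, 0]],
    [[1.6, 0.3, 0], [0, 0, 0]],
    [[0.8, 0.2, 0], [0, 0, 0]],
    [[0.4, 0.1, 0], [0, 0, 0]],
    [[0, 0, 0], [0, 0, 0]],
    [[0, 0, 0], [0, 0, 0]],
    [[0, 0, 0], [0, 0, 0]],
  ],
)

```text
clock: 19.15
tool_pos: [0.4545, -0.0718, 0.1346]
eef_rot: [0.0, 1.0, 0.0, 0.0]
contact_force: [-0.2, -0.2, 0.7]
opening: 0.801
finger_force: 0.0
```

```bash
python3 wm.py
```

```text
19.15 [ 0.4545 -0.0718  0.1346] 0.003
```

Call:
step_arm(
  steps=[
    [[0, 0.1, 1.5], [0, 0, 0]],
    [[0, 0, 2.5], [0, 0, 0]],
    [[0, 0, 2.5], [0, 0, 0]],
    [[0, 0, 1.8], [0, 0, 0]],
    [[0, 0, 1], [0, 0, 0]],
    [[0, 0, 0.5], [0, 0, 0]],
    [[0, 0, 0.2], [0, 0, 0]],
    [[0, 0, 0], [0, 0, 0]],
    [[0, 0, 0], [0, 0, 0]],
  ],
)

```text
clock: 20.32
tool_pos: [0.4545, -0.0708, 0.0351]
eef_rot: [0.0, 1.0, 0.0, 0.0]
contact_force: [-0.9, 0.2, -0.4]
opening: 0.802
finger_force: 0.0
```

Call:
step_arm(
  steps=[
    [[0, 0, 0], [0, 0, 0]],
    [[0, 0, 0], [0, 0, 0]],
    [[0, 0, 0], [0, 0, 0]],
    [[0, 0, 0], [0, 0, 0]],
    [[0, 0, 0], [0, 0, 0]],
    [[0, 0, 0], [0, 0, 0]],
    [[0, 0, 0], [0, 0, 0]],
    [[0, 0, 0], [0, 0, 0]],
  ],
  claw=-1,
)

```text
clock: 21.32
tool_pos: [0.4543, -0.0706, 0.0349]
eef_rot: [0.0, 1.0, 0.0, -0.0]
contact_force: [0.2, 0.8, 0.6]
opening: 0.332
finger_force: 15.0
```

Call:
step_arm(
  steps=[
    [[0, 0, -0.5], [0, 0, 0]],
    [[0, 0, -1.5], [0, 0, 0]],
    [[0, 0, -3], [0, 0, 0]],
    [[0, 0, -3], [0, 0, 0]],
    [[0, 0, -1.5], [0, 0, 0]],
    [[0, 0, -0.5], [0, 0, 0]],
    [[0, 0, 0], [0, 0, 0]],
  ],
)

```text
clock: 22.2
tool_pos: [0.4542, -0.071, 0.1349]
eef_rot: [0.0, 1.0, -0.0, -0.0]
contact_force: [-0.2, -0.0, -0.1]
opening: 0.329
finger_force: 15.0
```

Call:
step_arm(
  steps=[
    [[-0.8, -1, 0], [0, 0, 0]],
    [[-1.8, -2.6, 0], [0, 0, 0]],
    [[-2.4, -3.5, 0], [0, 0, 0]],
    [[-2.4, -3.5, 0], [0, 0, 0]],
    [[-1.9, -3, 0], [0, 0, 0]],
    [[-1.2, -1.7, 0], [0, 0, 0]],
    [[-0.7, -1, 0], [0, 0, 0]],
    [[-0.3, -0.4, 0], [0, 0, 0]],
    [[0, 0, 0], [0, 0, 0]],
    [[0, 0, 0], [0, 0, 0]],
    [[0, 0, 0], [0, 0, 0]],
  ],
)

```text
clock: 23.58
tool_pos: [0.569, -0.2371, 0.135]
eef_rot: [-0.0, 1.0, 0.0, -0.0]
contact_force: [-0.2, -0.2, -0.2]
opening: 0.331
finger_force: 15.0
```

```bash
python3 wm.py w4.png
```

```text
23.575 [ 0.569  -0.2371  0.135 ] 0.005
```

View pics/w4.png

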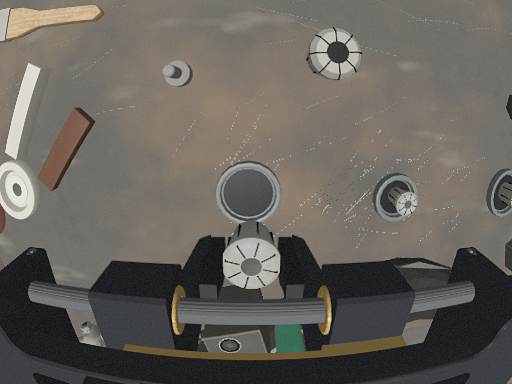

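The seat is at (248,192), about 2 mm to the −y side of the held collet. The small collet stands upright in its seat at (398,200), the large collet is at (336,53) and the pin at (176,74).

Call:
step_arm(
  steps=[
    [[0, -0.2, 1.5], [0, 0, 0]],
    [[0, 0, 2.5], [0, 0, 0]],
    [[0, 0, 2.5], [0, 0, 0]],
    [[0, 0, 1.5], [0, 0, 0]],
    [[0, 0, 0.8], [0, 0, 0]],
    [[0, 0, 0.4], [0, 0, 0]],
    [[0, 0, 0.3], [0, 0, 0]],
    [[0, 0, 0.1], [0, 0, 0]],
    [[0, 0, 0], [0, 0, 0]],
    [[0, 0, 0], [0, 0, 0]],
  ],
)

```text
clock: 24.88
tool_pos: [0.5694, -0.2399, 0.0391]
eef_rot: [0.0, 1.0, -0.0, 0.0]
contact_force: [-0.1, -0.2, 0.0]
opening: 0.33
finger_force: 15.0
```

Call:
step_arm(
  steps=[
    [[0, 0, 0], [0, 0, 0]],
    [[0, 0, 0], [0, 0, 0]],
    [[0, 0, 0], [0, 0, 0]],
    [[0, 0, 0], [0, 0, 0]],
    [[0, 0, 0], [0, 0, 0]],
    [[0, 0, -0.5], [0, 0, 0]],
    [[0, 0, -2], [0, 0, 0]],
    [[0, 0, -3], [0, 0, 0]],
    [[0, 0, -3], [0, 0, 0]],
    [[0, 0, -1.5], [0, 0, 0]],
  ],
  claw=0.6,
)

```text
clock: 26.12
tool_pos: [0.5702, -0.2399, 0.1417]
eef_rot: [0.0, 1.0, -0.0, 0.002]
contact_force: [0.1, -0.1, -1.4]
opening: 0.802
finger_force: 0.0
```

Call:
step_arm(
  steps=[
    [[1, 0.5, 0], [0, 0, 0]],
    [[2.5, 1.3, 0], [0, 0, 0]],
    [[3, 1.7, 0], [0, 0, 0]],
    [[2.6, 1.4, 0], [0, 0, 0]],
    [[1.6, 0.9, 0], [0, 0, 0]],
    [[0.8, 0.4, 0], [0, 0, 0]],
    [[0.4, 0.2, 0], [0, 0, 0]],
    [[0, 0, 0], [0, 0, 0]],
    [[0, 0, 0], [0, 0, 0]],
    [[0, 0, 0], [0, 0, 0]],
  ],
)

```text
clock: 27.38
tool_pos: [0.4506, -0.1759, 0.1388]
eef_rot: [0.0, 1.0, 0.0, 0.0]
contact_force: [-0.6, -0.3, 0.1]
opening: 0.801
finger_force: 0.0
```

```bash
python3 wm.py w5.png
```

```text
27.375 [ 0.4506 -0.1759  0.1388] 0.003
```

View pics/w5.png

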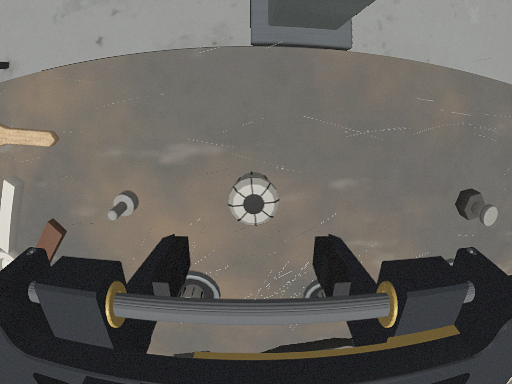

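The large collet is centred between the jaws at (254,200), with the pin clear at (122,205).

Call:
step_arm(
  steps=[
    [[0, 0, 1.5], [0, 0, 0]],
    [[0, 0, 2.5], [0, 0, 0]],
    [[0, 0, 2.5], [0, 0, 0]],
    [[0, 0, 1.8], [0, 0, 0]],
    [[0, 0, 0.9], [0, 0, 0]],
    [[0, 0, 0.5], [0, 0, 0]],
    [[0, 0, 0.2], [0, 0, 0]],
    [[0, 0, 0], [0, 0, 0]],
    [[0, 0, 0], [0, 0, 0]],
  ],
)

```text
clock: 28.55
tool_pos: [0.4504, -0.1758, 0.0402]
eef_rot: [0.0, 1.0, 0.0, 0.0]
contact_force: [0.1, -0.4, -0.4]
opening: 0.798
finger_force: 0.0
```

Call:
step_arm(
  steps=[
    [[0, 0, 0], [0, 0, 0]],
    [[0, 0, 0], [0, 0, 0]],
    [[0, 0, 0], [0, 0, 0]],
    [[0, 0, 0], [0, 0, 0]],
    [[0, 0, 0], [0, 0, 0]],
    [[0, 0, 0], [0, 0, 0]],
    [[0, 0, 0], [0, 0, 0]],
    [[0, 0, 0], [0, 0, 0]],
  ],
  claw=-1,
  grip_force=22,
)

```text
clock: 29.55
tool_pos: [0.4503, -0.1755, 0.0399]
eef_rot: [0.0, 1.0, 0.0, -0.0]
contact_force: [-0.7, 1.9, 2.6]
opening: 0.453
finger_force: 22.0
```

Call:
step_arm(
  steps=[
    [[0, 0, -0.5], [0, 0, 0]],
    [[0, 0, -1.5], [0, 0, 0]],
    [[0, 0, -3], [0, 0, 0]],
    [[0, 0, -3], [0, 0, 0]],
    [[0, 0, -1.5], [0, 0, 0]],
    [[0, 0, -0.5], [0, 0, 0]],
    [[0, 0, 0], [0, 0, 0]],
  ],
)

```text
clock: 30.42
tool_pos: [0.45, -0.1761, 0.1398]
eef_rot: [0.001, 1.0, -0.0, -0.0]
contact_force: [-0.2, -0.3, -1.4]
opening: 0.447
finger_force: 22.0
```

Call:
step_arm(
  steps=[
    [[-0.5, 1.5, 0], [0, 0, 0]],
    [[-0.9, 3, 0], [0, 0, 0]],
    [[-1.2, 4, 0], [0, 0, 0]],
    [[-1.2, 4, 0], [0, 0, 0]],
    [[-1.2, 4, 0], [0, 0, 0]],
    [[-1.2, 4, 0], [0, 0, 0]],
    [[-1.2, 4, 0], [0, 0, 0]],
    [[-1.2, 4, 0], [0, 0, 0]],
    [[-1.2, 4, 0], [0, 0, 0]],
    [[-1.2, 4, 0], [0, 0, 0]],
    [[-1, 3, 0], [0, 0, 0]],
    [[-0.5, 2, 0], [0, 0, 0]],
  ],
)

```text
clock: 31.92
tool_pos: [0.5744, 0.243, 0.1389]
eef_rot: [-0.001, 1.0, 0.001, -0.001]
contact_force: [-0.1, 0.8, -1.5]
opening: 0.449
finger_force: 22.0
```

Call:
step_arm(
  steps=[
    [[-0.3, 1.2, 0], [0, 0, 0]],
    [[0, 0.5, 0], [0, 0, 0]],
    [[0, 0, 0], [0, 0, 0]],
    [[0, 0, 0], [0, 0, 0]],
    [[0, 0, 0], [0, 0, 0]],
    [[0, 0, 0], [0, 0, 0]],
  ],
)

```text
clock: 32.67
tool_pos: [0.5786, 0.2557, 0.1399]
eef_rot: [0.001, 1.0, -0.0, -0.0]
contact_force: [-0.2, -0.2, -0.6]
opening: 0.451
finger_force: 22.0
```

```bash
python3 wm.py w6.png
```

```text
32.675 [0.5786 0.2557 0.1399] 0.005
251 266 40.4 [[0.6577, 0.2546], [0.6471, 0.2546], [0.6434, 0.2547], [0.6365, 0.2547]]
446 9 11.4 [[0.3884, 0.4486], [0.3956, 0.4358], [0.3982, 0.4313], [0.4029, 0.423]]
```

View pics/w6.png

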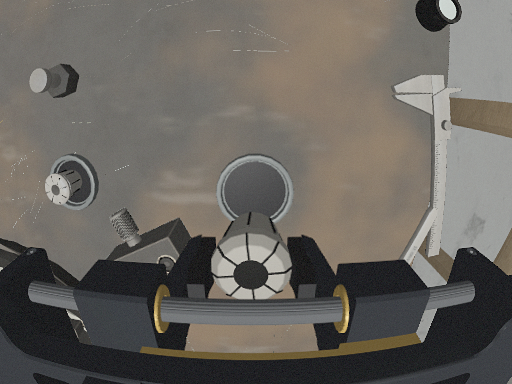

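The seat is at (255,189), about 2 mm to the +y side of the held collet. The bracket at (150,240) is clear of the fingers.

Call:
step_arm(
  steps=[
    [[0, 0.2, 1.5], [0, 0, 0]],
    [[0, 0, 2.5], [0, 0, 0]],
    [[0, 0, 2.5], [0, 0, 0]],
    [[0, 0, 1.5], [0, 0, 0]],
    [[0, 0, 0.8], [0, 0, 0]],
    [[0, 0, 0.4], [0, 0, 0]],
    [[0, 0, 0.3], [0, 0, 0]],
    [[0, 0, 0.1], [0, 0, 0]],
    [[0, 0, 0], [0, 0, 0]],
    [[0, 0, 0], [0, 0, 0]],
  ],
)

```text
clock: 33.98
tool_pos: [0.5786, 0.2583, 0.0442]
eef_rot: [0.0, 1.0, 0.0, 0.0]
contact_force: [0.4, -0.9, -1.2]
opening: 0.448
finger_force: 22.0
```

Call:
step_arm(
  steps=[
    [[0, 0, 0], [0, 0, 0]],
    [[0, 0, 0], [0, 0, 0]],
    [[0, 0, 0], [0, 0, 0]],
    [[0, 0, 0], [0, 0, 0]],
    [[0, 0, 0], [0, 0, 0]],
    [[0, 0, -0.5], [0, 0, 0]],
    [[0, 0, -2], [0, 0, 0]],
    [[0, 0, -3], [0, 0, 0]],
    [[0, 0, -3], [0, 0, 0]],
    [[0, 0, -1.5], [0, 0, 0]],
  ],
  claw=0.5,
)

```text
clock: 35.22
tool_pos: [0.5793, 0.2589, 0.1468]
eef_rot: [0.0, 1.0, 0.001, 0.001]
contact_force: [0.3, -0.3, -0.1]
opening: 0.752
finger_force: 0.0
```

Call:
step_arm(
  steps=[
    [[2, 1, -1], [0, 0, 0]],
    [[3, 2, -2], [0, 0, 0]],
    [[3, 3, -2], [0, 0, 0]],
    [[3, 3, -2], [0, 0, 0]],
    [[3, 3, -1], [0, 0, 0]],
    [[2, 3, 0], [0, 0, 0]],
    [[0, 2, 0], [0, 0, 0]],
    [[0, 1, 0], [0, 0, 0]],
    [[0, 0, 0], [0, 0, 0]],
    [[0, 0, 0], [0, 0, 0]],
    [[0, 0, 0], [0, 0, 0]],
  ],
)

```text
clock: 36.6
tool_pos: [0.4191, 0.4372, 0.2239]
eef_rot: [0.001, 1.0, -0.0, -0.0]
contact_force: [0.7, 0.5, -0.1]
opening: 0.748
finger_force: 0.0
```

```bash
python3 - <<'E'
from plant import vision
import cv2
t=vision.snapshot("top")["img"][125:235,110:410,::-1]; cv2.imwrite("pics/end.png",cv2.resize(t,None,fx=2.66,fy=2.66,interpolation=cv2.INTER_CUBIC))
t=vision.snapshot("scene")["img"][130:290,150:410,::-1]; cv2.imwrite("pics/end2.png",cv2.resize(t,None,fx=3,fy=3,interpolation=cv2.INTER_CUBIC))
E
```

```text
(no output)
```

View pics/end.png

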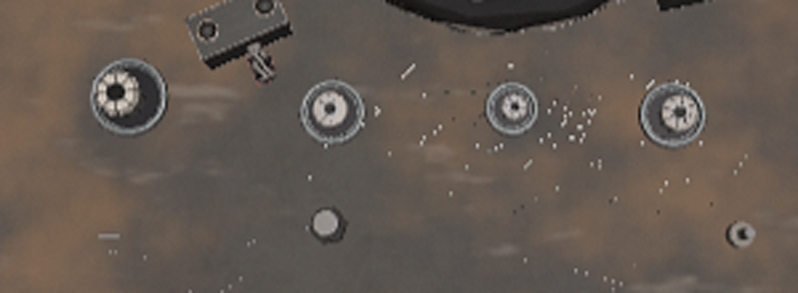

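View pics/end2.png

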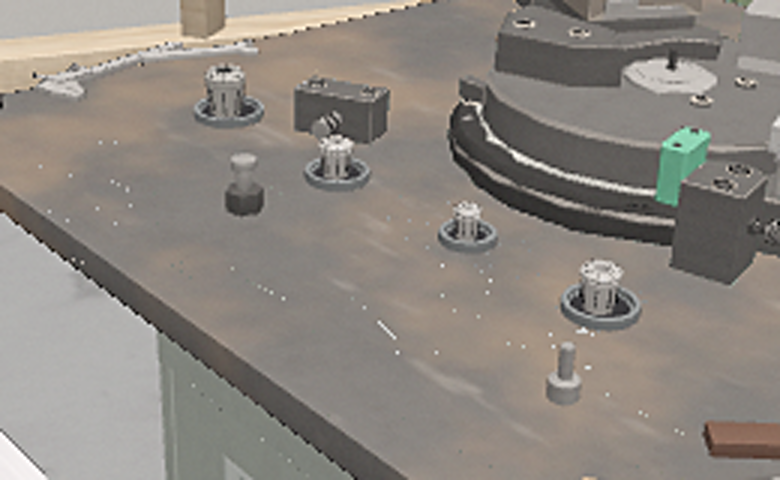

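All four collets stand upright and centred in their seats, apart from camera parallax. In the top view they are at (117,92) large, (329,110) mid, (513,107) small and (680,113) mid. The jack at (326,224) and the pin at (740,234) have not moved.

```bash
python3 -c "
from plant import finish_job; print(finish_job())"
```

```text
the job is handed in; nothing more can be done
None
```

I handed the job in with all four collets standing upright in their own seats (arm clear at 36.6 s of the 88 s allowed) and the stop pin and screw jack where they were; the hand-in call returned no verdict.

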